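# Load the conductivity tester and start a run

### The job

Switch the tester on by pulling the smaller, left-hand knob on its front panel all the way out and letting it spring back. Then slide every specimen card standing on the bench edgewise down into the guides on the tester, one card to a bay and fully home, and after that press the probe cap fully down. Finally, start the run by pulling the larger, right-hand knob all the way out and letting it spring back, with the cards still home; do not pull the start knob before the cap is down, and do not knock over the little jar.

Things in the scene. Friction and masses are not known exactly. Their poses are not given: they have to be found in the camera images.
- tester: White tester, 200 mm deep (x) by 360 wide (y) by 80 tall (only 64 at the front, ahead of x = -40 mm). Origin: centre of the underside: x from front panel to back, y to the left as one faces the panel, z up. The panel (x = -100 mm) faces the robot: display, and a pull knob near each end. On top: guide rack (walls from x = -12 to +82 mm, y = -157 to +95 mm) and, left of it, the probe cap.
- power_grip (a point): Centre of the power knob's grip, the smaller knob, at the panel's left (tester y = +100 mm, 46 mm above the bench): black cylinder 22 mm in diameter, 24 mm long, on a 10 mm shaft, axis level along tester x. At rest it spans 11 to 35 mm in front of the panel, this point 23 mm. Moves with the knob; axes as the tester's.
- power_knob (a joint): How far the power knob is pulled straight out of the panel (towards tester -x), m: 0 at rest, stop at 0.014. A spring pulls it back, 2.8 N at rest to 7.7 N at the stop; let go, it returns to 0. Past 0.010 it switches the tester on.
- start_grip (a point): Centre of the grip of the start knob, the larger one at the right end of the front panel (tester y = -100 mm, 46 mm above the bench); 30 mm in diameter, otherwise just like the power knob.
- start_knob (a joint): How far the start knob is pulled out: as for the power knob (0 at rest, stop at 0.014 m, same spring; past 0.010 it starts the run).
- cap_top (a point): Centre of the flat top of the probe cap, a grey upright cylinder 32 mm in diameter, 28 mm tall, that slides straight down over its probe on the tester's top (tester x = 0, y = +142 mm). Its top is 123 mm above the bench when up, 111 mm when fully pressed. Moves with the cap.
- probe_cap (a joint): How far the probe cap is pressed down (m): about 0 to 0.002 at the start (up), 0.012 fully down. It takes about 4 N to move and stays where it is left.
- bay0 (a point): Bay 0 (tester x = +35, y = -130 mm): where a card's centre lies when fully home, 47.5 mm above the bay's floor (the tester's top). Axes as the tester's. All bays: two facing upright slots (front and rear) take the plate's upright edges: 7.5 mm wide (y), 83 mm from bottom to bottom (x), 8 mm deep, 36 mm tall; flare above, 8 mm tall, opening to 18 x 94 mm.
- bay1 (a point): Bay 1 (tester x = +35, y = -64 mm): where a card's centre lies when fully home, 47.5 mm above the bay's floor (the tester's top). Axes as the tester's. Made like bay 0.
- bay2 (a point): Bay 2 (tester x = +35, y = 2 mm): where a card's centre lies when fully home, 47.5 mm above the bay's floor (the tester's top). Axes as the tester's. Made like bay 0.
- bay3 (a point): Bay 3 (tester x = +35, y = 68 mm): where a card's centre lies when fully home, 47.5 mm above the bay's floor (the tester's top). Axes as the tester's. Made like bay 0.
- card0_mid (a point): Specimen card 0 (may be absent): its centre, 47.5 mm above its underside; z up. All cards: thin plate 80 (x) by 5 (y) by 58 mm tall; stands on a foot block 36 (x) by 40 (y) by 18 mm tall; cork specimen in the middle; on top a black grip tab 30 (x) by 14 (y), from 58 to 95 mm up. About 0.16 kg. Fits the guides either way round, the foot between the slots.
- card1_mid (a point): Specimen card 1 (may be absent): its centre, 47.5 mm above its underside; z up. Made like card 0.
- card2_mid (a point): Specimen card 2 (may be absent): its centre, 47.5 mm above its underside; z up. Made like card 0.
- card3_mid (a point): Specimen card 3 (may be absent): its centre, 47.5 mm above its underside; z up. Made like card 0.
- jar_mid (a point): A small amber jar with a white cap standing among the cards, 40 mm in diameter, 42 mm tall; the point is half-way up. It is not part of the job.
Things that resemble listed ones, but are neither listed nor needed, are in the scene too. Leave any red or yellow look-alike of the part that bears card0_mid alone.

How it is judged (in metres and radians):
On the way, in this order (a step that is already met when the one before it is completed fails the run):
1. the power knob is pulled out past 10 mm (value of joint power_knob above 0.01 m), for 0.1 s.
2. the power knob has been let go and is back at rest (within 2.5 mm) (value of joint power_knob below 0.0025 m and contact force between the fingers and power_knob below 0.3 N), for 0.2 s.
3. every card stands fully home in a bay of its own and is let go (((horizontal distance between card0_mid and bay0 below 0.005 m and z of card0_mid in the frame of bay0 below 0.003 m and angle between the z axis of card0_mid and the z axis of bay0, either way round below 0.08 rad and angle between the x axis of card0_mid and the x axis of bay0, either way round below 0.15 rad) or (horizontal distance between card0_mid and bay1 below 0.005 m and z of card0_mid in the frame of bay1 below 0.003 m and angle between the z axis of card0_mid and the z axis of bay1, either way round below 0.08 rad and angle between the x axis of card0_mid and the x axis of bay1, either way round below 0.15 rad) or (horizontal distance between card0_mid and bay2 below 0.005 m and z of card0_mid in the frame of bay2 below 0.003 m and angle between the z axis of card0_mid and the z axis of bay2, either way round below 0.08 rad and angle between the x axis of card0_mid and the x axis of bay2, either way round below 0.15 rad) or (horizontal distance between card0_mid and bay3 below 0.005 m and z of card0_mid in the frame of bay3 below 0.003 m and angle between the z axis of card0_mid and the z axis of bay3, either way round below 0.08 rad and angle between the x axis of card0_mid and the x axis of bay3, either way round below 0.15 rad)) and ((horizontal distance between card1_mid and bay0 below 0.005 m and z of card1_mid in the frame of bay0 below 0.003 m and angle between the z axis of card1_mid and the z axis of bay0, either way round below 0.08 rad and angle between the x axis of card1_mid and the x axis of bay0, either way round below 0.15 rad) or (horizontal distance between card1_mid and bay1 below 0.005 m and z of card1_mid in the frame of bay1 below 0.003 m and angle between the z axis of card1_mid and the z axis of bay1, either way round below 0.08 rad and angle between the x axis of card1_mid and the x axis of bay1, either way round below 0.15 rad) or (horizontal distance between card1_mid and bay2 below 0.005 m and z of card1_mid in the frame of bay2 below 0.003 m and angle between the z axis of card1_mid and the z axis of bay2, either way round below 0.08 rad and angle between the x axis of card1_mid and the x axis of bay2, either way round below 0.15 rad) or (horizontal distance between card1_mid and bay3 below 0.005 m and z of card1_mid in the frame of bay3 below 0.003 m and angle between the z axis of card1_mid and the z axis of bay3, either way round below 0.08 rad and angle between the x axis of card1_mid and the x axis of bay3, either way round below 0.15 rad)) and ((horizontal distance between card2_mid and bay0 below 0.005 m and z of card2_mid in the frame of bay0 below 0.003 m and angle between the z axis of card2_mid and the z axis of bay0, either way round below 0.08 rad and angle between the x axis of card2_mid and the x axis of bay0, either way round below 0.15 rad) or (horizontal distance between card2_mid and bay1 below 0.005 m and z of card2_mid in the frame of bay1 below 0.003 m and angle between the z axis of card2_mid and the z axis of bay1, either way round below 0.08 rad and angle between the x axis of card2_mid and the x axis of bay1, either way round below 0.15 rad) or (horizontal distance between card2_mid and bay2 below 0.005 m and z of card2_mid in the frame of bay2 below 0.003 m and angle between the z axis of card2_mid and the z axis of bay2, either way round below 0.08 rad and angle between the x axis of card2_mid and the x axis of bay2, either way round below 0.15 rad) or (horizontal distance between card2_mid and bay3 below 0.005 m and z of card2_mid in the frame of bay3 below 0.003 m and angle between the z axis of card2_mid and the z axis of bay3, either way round below 0.08 rad and angle between the x axis of card2_mid and the x axis of bay3, either way round below 0.15 rad)) and ((horizontal distance between card3_mid and bay0 below 0.005 m and z of card3_mid in the frame of bay0 below 0.003 m and angle between the z axis of card3_mid and the z axis of bay0, either way round below 0.08 rad and angle between the x axis of card3_mid and the x axis of bay0, either way round below 0.15 rad) or (horizontal distance between card3_mid and bay1 below 0.005 m and z of card3_mid in the frame of bay1 below 0.003 m and angle between the z axis of card3_mid and the z axis of bay1, either way round below 0.08 rad and angle between the x axis of card3_mid and the x axis of bay1, either way round below 0.15 rad) or (horizontal distance between card3_mid and bay2 below 0.005 m and z of card3_mid in the frame of bay2 below 0.003 m and angle between the z axis of card3_mid and the z axis of bay2, either way round below 0.08 rad and angle between the x axis of card3_mid and the x axis of bay2, either way round below 0.15 rad) or (horizontal distance between card3_mid and bay3 below 0.005 m and z of card3_mid in the frame of bay3 below 0.003 m and angle between the z axis of card3_mid and the z axis of bay3, either way round below 0.08 rad and angle between the x axis of card3_mid and the x axis of bay3, either way round below 0.15 rad)) and contact force between the fingers and card0 below 0.3 N and contact force between the fingers and card1 below 0.3 N and contact force between the fingers and card2 below 0.3 N and contact force between the fingers and card3 below 0.3 N), for 0.3 s.
4. the probe cap is pressed down past 9.5 mm (value of joint probe_cap above 0.0095 m), for 0.2 s.
5. the start knob is pulled out past 10 mm (value of joint start_knob above 0.01 m), for 0.1 s.
6. the start knob has been let go and is back at rest (within 2.5 mm) (value of joint start_knob below 0.0025 m and contact force between the fingers and start_knob below 0.3 N), for 0.2 s.
At the end, for the whole second after the job is handed in: Every card is in a bay, let go and at rest: centre within 5 mm sideways and at most 3 mm above fully home, upright within 0.08 rad, in line within 0.15 rad; the cap is down at least 9.5 mm; both knobs are let go and within 2.5 mm of rest (all of step 2 and all of step 3 and all of step 6 and linear speed of each of card0, card1, card2, card3 below 0.02 m/s and value of joint probe_cap above 0.0095 m); the robot touches nothing.
It fails at once if the start knob is pulled out more than 5 mm while the probe cap is not down (less than 8 mm) (value of joint start_knob above 0.005 m and value of joint probe_cap below 0.008 m).
It fails at once if the little jar is knocked over (tilted more than 0.7 rad) (angle between jar_mid's own z axis and vertical above 0.7 rad).
Of card0, card1, card2, card3 only 2 to 4 are there at a start; the rules pass over those that are not, and their reading is None.
At some moment in a run one of card0, card1, card2, card3 may be knocked a few centimetres aside while the robot is not near it.
Once in a run the grip may slacken for a moment while it holds something.
It also fails if it takes over 210 s, if anything falls off the work surface, if the arm or the gripper's body presses on something with over 40 N, if the wrist force passes 120 N, or if a joint passes its speed limit or range.

### The arm

A 6-joint arm with a two-finger parallel gripper is mounted at the origin on the work surface. World frame = base frame: x ahead of the robot, y to its left, z up, the work surface at z = 0. Lengths are in mm, angles in rad, forces in N, time in s.
With the tool pointing down it reaches from about 350 to 1000 mm from the base axis. Payload 7.1 kg.
Tool frame: the origin (TCP) lies midway between the tips of the shut fingers; the grasp point (between the pads) lies 19 mm behind it; y points along the fingers, z is the direction in which the jaws open and shut, and the axes are right-handed (so a half turn about y gives the same grasp; the last joint's range is limited). The gripper opens to 85 mm and grips with 20 to 120 N. Pads are 22 mm wide; open, the fingers measure 114 mm over their backs; the gripper's body (76 mm by 85 mm) begins 54 mm behind the grasp point. The pads swing forward as they close: fully open they stand 13 mm farther back than shut.
Start: joints at [-1.247, 0.423, 1.63, -0, 1.089, -0.019], TCP at [210.095, -588.613, 231.319] pointing down, gripper open.
Joint ranges: [-3, 3], [-0.9, 2.11], [0.09, 2.58], [-1.31, 4.45], [0.11, 2.69], [-2.54, 2.54]. Speed limits (rad/s): [2.39, 2.39, 3.01, 3.14, 3.14, 3.14].

### API

Orientations are given as [roll, pitch, yaw] about the fixed x, y, z axes, in that order (R = Rz(yaw) Ry(pitch) Rx(roll)).
In Python, from workcell import bot, vision, spotter gives the robot as it stands. The module is installed in compiled form; this text tells all that it offers. Calls block until the motion is done:
- bot.move_pose(position, orientation): joint-space move of the TCP to a pose.
- bot.move_linear(position, v=150, frame=None, f_stop=None): straight line of the TCP; frame=None keeps the orientation; v is the mean speed in mm/s. With f_stop (N) it stops when the force on the tool has changed by that much, and returns True; else False.
- bot.goto_joints(angles): joint-space move.
- bot.move_gripper(opening, newtons=None): opening from 0.0 (shut) to 1.0 (fully open); newtons is the grip in N (None keeps the last); returns when the fingers have stopped.
- bot.wait(seconds).
- bot.ik(position, orientation): joint angles nearest the present ones, or None.
- vision.grab_frame(name): name is "scene" or "top"; returns the picture (420x560x3 uint8, red, green, blue); there is no depth.
- vision.get_calibration(name): a dict with "K" (3x3 intrinsics, pixels), "rvec" (rotation vector, rad) and "tvec" (3), from world to camera coordinates, as OpenCV has them. Camera axes: x right, y down, z forward; pixel columns grow to the right and rows downward; lengths in mm; the calibration is good to about 2 mm. A picture is of the moment at which its call begins. get_calibration takes no time and is no camera call.
A pose or a line that the arm cannot do raises bot.PlanningError and nothing moves.
- bot.job_done(): hands the job in, once; it reports no verdict.
Trained networks look in the newest picture that a camera, given by its name, has taken for a name from the list of things; names that differ only in an ending like _2 or _b are one class to them, and where a whole thing is asked for, a point or a joint stands for the part that bears it (a point fixed in the world has none). Each returns a list of dicts, best first, with "score" (0 to 1); they miss things now and then, are a little off and sometimes report something else, mostly with a low value. They report only what shows in the picture. A call takes as long as a camera call. They do not tell look-alikes from the thing itself.
- spotter.search_frame(camera, name): "box" ([centre column, centre row, width, height] in pixels, round what is visible of it).
- spotter.cut_out(camera, name): "pixels" (420x560 bool, what is visible of it) and "box" ([centre column, centre row, width, height] in pixels, round what is visible of it).
- spotter.pinpoint(camera, name): "point" ([row, column] in pixels: a listed point, or the origin of a listed thing).
Readings, each from a call of its own:
- bot.get_t(): time.
- bot.get_joint_positions(): joint angles.
- bot.get_dq(): joint speeds.
- bot.get_joint_efforts(): joint torques, N m.
- bot.get_ee_pos(): TCP position.
- bot.get_tool_rot(): TCP orientation.
- bot.get_ft_force(): force on the tool from outside, world axes, zero at the start.
- bot.get_wrist_torque(): the same for the moment, N m.
- bot.get_opening(): opening from 0.0 (shut) to 1.0 (fully open).
Only numpy, scipy, OpenCV 4.12 (cv2) and the standard library are available. Lean on these libraries where they do the work, as an engineer would, in place of code of your own. Each camera call takes 0.05 s, during which the arm holds its last target.

## Working session

There is one attempt and no reset: what is moved stays moved. The work goes in short steps, each a Python script; the robot and the scene stay as the last script left them, time stands still between calls to the robot, and variables do not carry over. Pictures are saved under pics/ and viewed, and the job is handed in when it is done.

```bash
mkdir -p pics; ls; python3 - <<'E'
from workcell import bot, vision, spotter
import cv2
for n in ("scene","top"):
    im=vision.grab_frame(n); cv2.imwrite(f"pics/a_{n}.png",im[:,:,::-1])
    c=vision.get_calibration(n); print(n,c)
print(bot.get_t(),bot.get_ee_pos(),bot.get_tool_rot(),bot.get_opening())
E
```

```text
pics
scene {'K': array([[433.75471298,   0.        , 280.41778095],
       [  0.        , 433.75471298, 196.99458696],
       [  0.        ,   0.        ,   1.        ]]), 'rvec': array([ 1.94418391,  1.08135104, -0.57055576]), 'tvec': array([-267.90562288, -162.46476361, 1426.91022597])}
top {'K': array([[541.83442807,   0.        , 282.56046695],
       [  0.        , 541.83442807, 210.74414599],
       [  0.        ,   0.        ,   1.        ]]), 'rvec': array([ 2.12310401, -2.07904066,  0.23324109]), 'tvec': array([ -16.07213105,  515.97994469, 1088.87709279])}
0.1 [ 209.95184572 -588.15108117  230.6119276 ] [-1.57221307e+00  1.61344569e-05 -2.79872210e+00] 1.0002855661823467
```

View pics/a_scene.png

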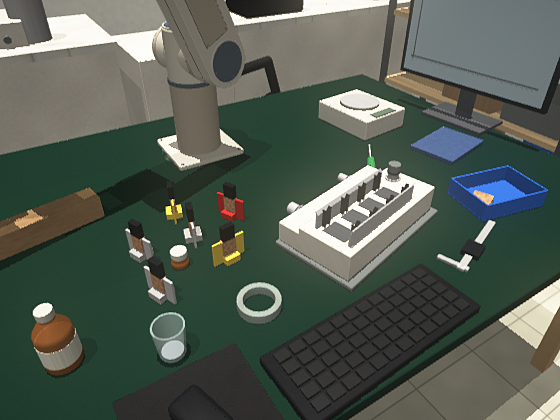

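View pics/a_top.png

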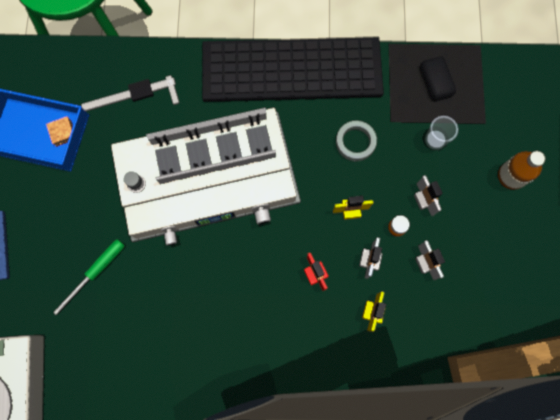

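```bash
cat > h.py <<'E'
from workcell import bot, vision, spotter
import numpy as np, cv2
from scipy.spatial.transform import Rotation as R
from scipy.optimize import least_squares
C={n:vision.get_calibration(n) for n in("scene","top")}
def proj(n,P):
    c=C[n];return cv2.projectPoints(np.asarray(P,float).reshape(-1,1,3),c["rvec"],c["tvec"],c["K"],None)[0].reshape(-1,2)
def unproj(n,uv,z):
    c=C[n];Rm=cv2.Rodrigues(c["rvec"])[0];o=-Rm.T@c["tvec"];d=Rm.T@np.linalg.inv(c["K"])@np.array([uv[0],uv[1],1.])
    return o+d*(z-o[2])/d[2]
def save(im,name,box=None,s=1):
    if box: im=im[box[1]:box[3],box[0]:box[2]]
    cv2.imwrite("pics/"+name,cv2.resize(im[:,:,::-1],None,fx=s,fy=s,interpolation=cv2.INTER_CUBIC))
E
python3 - <<'E'
from h import *
for n in("top","scene"):
    im=vision.grab_frame(n)
    save(im,f"b_{n}1.png",(295,170,455,330) if n=="top" else (100,170,300,310),5 if n=="top" else 4)
    save(im,f"b_{n}2.png",(100,95,310,245) if n=="top" else (270,140,440,285),3.8)
    for k in ["tester","power_grip","start_grip","cap_top","bay0","bay1","bay2","bay3","card0_mid","jar_mid"]:
        r=spotter.pinpoint(n,k)
        print(n,k,[(np.round(d["point"][::-1],1).tolist(),round(d["score"],2)) for d in r])
print(bot.get_t())
E
```

```text
top tester [([205.0, 182.0], 0.67)]
top power_grip [([169.6, 238.6], 0.71)]
top start_grip [([204.6, 179.6], 0.59), ([260.8, 215.2], 0.56), ([129.4, 182.6], 0.16)]
top cap_top [([129.0, 179.8], 0.82)]
top bay0 [([260.3, 134.8], 0.89), ([198.4, 148.6], 0.87), ([162.4, 152.1], 0.77), ([225.6, 140.8], 0.57)]
top bay1 [([260.3, 134.8], 0.89), ([198.4, 148.6], 0.87), ([162.4, 152.1], 0.77), ([225.6, 140.8], 0.57)]
top bay2 [([260.3, 134.8], 0.89), ([198.4, 148.6], 0.87), ([162.4, 152.1], 0.77), ([225.6, 140.8], 0.57)]
top bay3 [([260.3, 134.8], 0.89), ([198.4, 148.6], 0.87), ([162.4, 152.1], 0.77), ([225.6, 140.8], 0.57)]
top card0_mid [([352.1, 205.2], 0.97), ([372.9, 258.4], 0.89), ([316.6, 270.2], 0.8), ([377.4, 311.1], 0.7)]
top jar_mid [([397.6, 226.3], 0.85)]
scene tester [([357.2, 227.4], 0.66)]
scene power_grip [([339.8, 179.8], 0.63), ([158.1, 280.6], 0.62)]
scene start_grip [([294.0, 212.8], 0.67)]
scene cap_top [([393.0, 161.3], 0.74), ([138.1, 240.0], 0.23)]
scene bay0 [([358.5, 202.0], 0.68), ([389.3, 180.5], 0.68), ([380.4, 188.3], 0.67), ([343.1, 212.9], 0.66)]
scene bay1 [([358.5, 202.0], 0.68), ([389.3, 180.5], 0.68), ([380.4, 188.3], 0.67), ([343.1, 212.9], 0.66)]
scene bay2 [([358.5, 202.0], 0.68), ([389.3, 180.5], 0.68), ([380.4, 188.3], 0.67), ([343.1, 212.9], 0.66)]
scene bay3 [([358.5, 202.0], 0.68), ([389.3, 180.5], 0.68), ([380.4, 188.3], 0.67), ([343.1, 212.9], 0.66)]
scene card0_mid [([226.7, 246.3], 0.91), ([173.1, 200.9], 0.8), ([190.9, 221.1], 0.71), ([228.9, 202.4], 0.61)]
scene jar_mid [([179.5, 259.2], 0.61), ([191.2, 222.5], 0.33)]
1.2
```

View pics/b_top1.png

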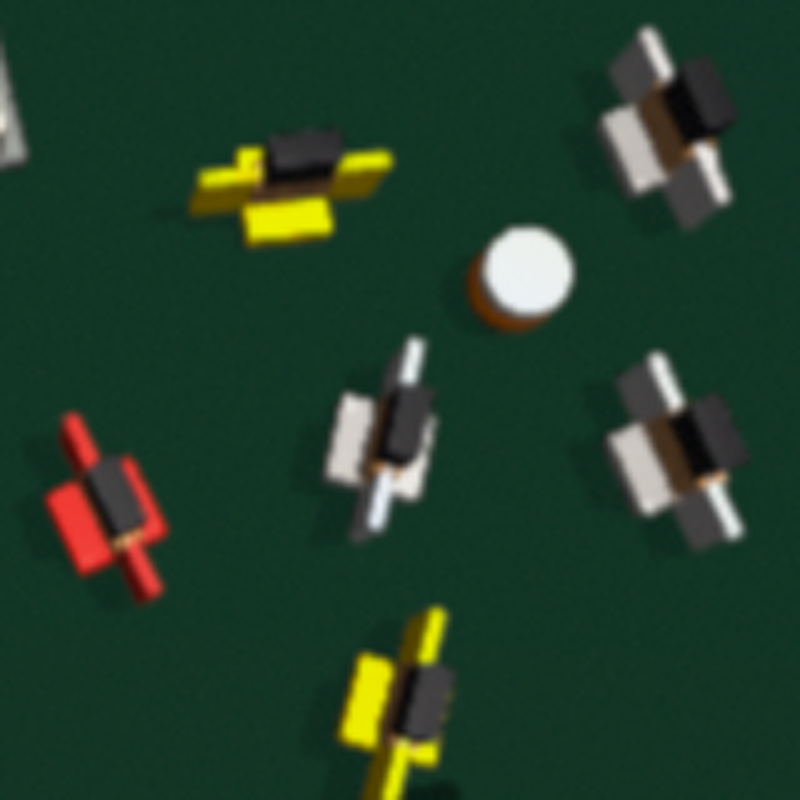

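View pics/b_top2.png

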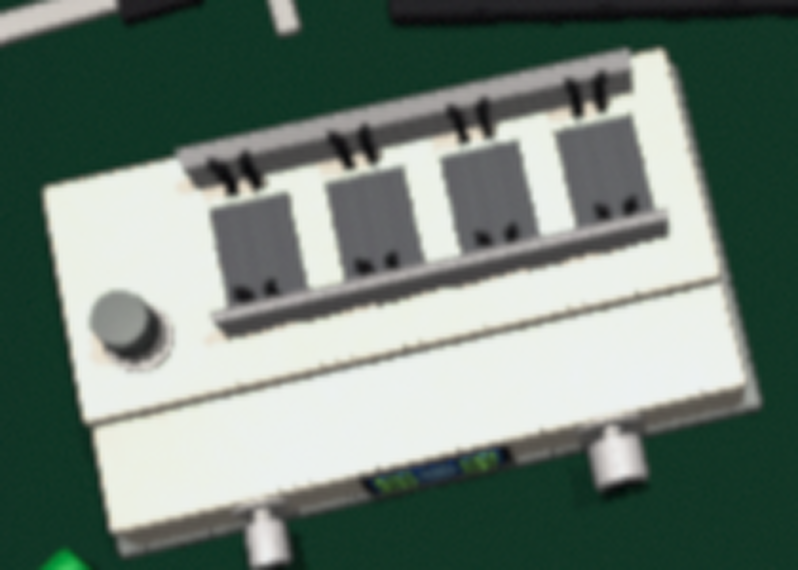

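View pics/b_scene1.png

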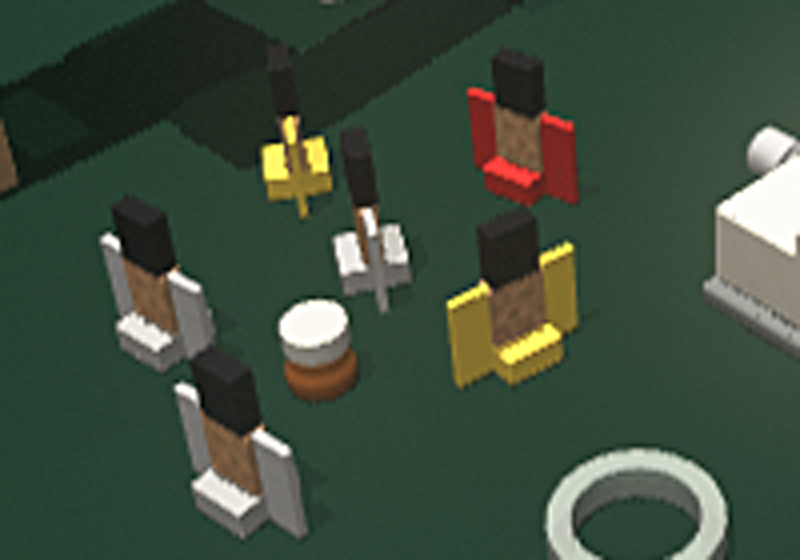

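View pics/b_scene2.png

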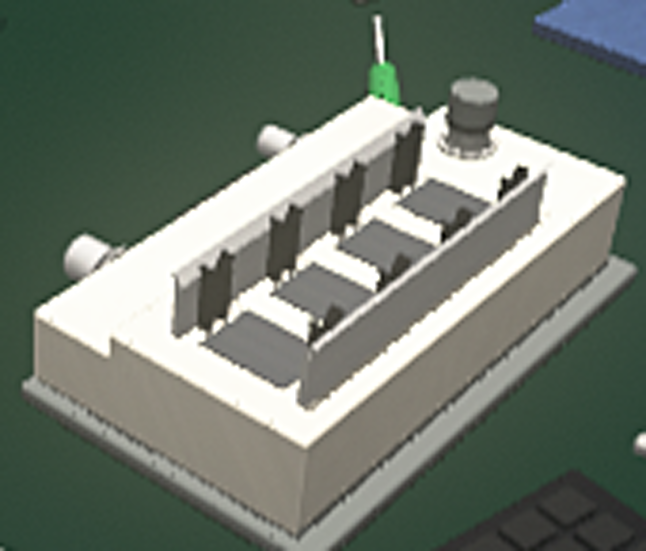

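```bash
cat > fit.py <<'E'
from h import *
SH=4 # fixed-point bits
def box(cx,cy,z0,z1,lx,ly):
    return np.array([[cx+sx*lx/2,cy+sy*ly/2,z] for sx in(-1,1) for sy in(-1,1) for z in(z0,z1)])
CARD=[box(0,0,0,58,80,5),box(0,0,0,18,36,40),box(0,0,58,95,30,14)]
a=np.linspace(0,2*np.pi,24,endpoint=False)
JAR=[np.array([[20*np.cos(t),20*np.sin(t),z] for t in a for z in (0,42)])]
def place(P,p,dz=0):
    c,s=np.cos(p[2]),np.sin(p[2])
    return np.c_[P[:,0]*c-P[:,1]*s+p[0],P[:,0]*s+P[:,1]*c+p[1],P[:,2]+dz]
def render(n,hulls,sh=(0,0),ss=4,shape=(420,560)):
    m=np.zeros((shape[0]*ss,shape[1]*ss),np.uint8)
    for P in hulls:
        uv=(proj(n,P)+sh+0.5)*ss-0.5
        h=cv2.convexHull(uv.astype(np.float32)).reshape(-1,2)
        cv2.fillConvexPoly(m,np.round(h*16).astype(np.int32),255,shift=4)
    return cv2.resize(m,(shape[1],shape[0]),interpolation=cv2.INTER_AREA)/255.
def mask(im):
    f=im.astype(float); return (f[...,0]>0.72*f[...,1]).astype(float)
E
cat > t1.py <<'E'
from fit import *
T=lambda u,v:(100+(u+.5)/3.8-.5,95+(v+.5)/3.8-.5); S=lambda u,v:(270+(u+.5)/3.8-.5,140+(v+.5)/3.8-.5)
obs=[("top",T(43,187),(100,180,80)),("top",T(665,47),(100,-180,80)),("top",T(718,278),(-40,-180,80)),("top",T(85,422),(-40,180,80)),("top",T(112,533),(-100,180,64)),("top",T(745,388),(-100,-180,64)),
("scene",S(306,445),(100,-180,80)),("scene",S(627,180),(100,180,80)),("scene",S(35,315),(-100,-180,64)),("scene",S(110,337),(-40,-180,80))]
for use in(("top",),("scene",),("top","scene")):
    o=[q for q in obs if q[0] in use]
    def res(p):
        return np.concatenate([proj(n,place(np.array([X],float),p))[0]-uv for n,uv,X in o])
    p0=[unproj("top",(205,180),80)[0],unproj("top",(205,180),80)[1],-0.2]
    best=min((least_squares(res,[p0[0],p0[1],y],loss="soft_l1") for y in(-.2,.2)),key=lambda r:r.cost)
    print(use,best.x,best.cost); print(np.round(res(best.x).reshape(-1,2),1).tolist())
np.save("tester.npy",best.x)
E
python3 t1.py
cat > c1.py <<'E'
from fit import *
from scipy.optimize import minimize
ims={n:vision.grab_frame(n) for n in("top","scene")}
ms={n:mask(ims[n]) for n in ims}
X0=[]
for uv,yaw in(((428,195),.3),((371,257),-.3),((430,260),.3)):
    q=unproj("top",uv,50); X0+=[q[0],q[1],None]
pts=[(428,195),(371,257),(430,260)]
out=[]
def cost(p,n,ROI,hullsf,sh=(0,0)):
    r=render(n,hullsf(p),sh); s=np.s_[ROI[1]:ROI[3],ROI[0]:ROI[2]]
    return np.abs(r[s]-ms[n][s]).sum()
for k,uv in enumerate(pts):
    q=unproj("top",uv,50); roi=(uv[0]-24,uv[1]-26,uv[0]+26,uv[1]+26)
    f=lambda p:cost([p[0],p[1],p[2]/50],"top",roi,lambda p:[place(P,p) for P in CARD])
    best=None
    for y in np.linspace(0,np.pi,9)[:-1]:
        r=minimize(f,[q[0],q[1],y*50],method="Nelder-Mead",options=dict(xatol=.1,fatol=.1,initial_simplex=[[q[0],q[1],y*50],[q[0]+12,q[1],y*50],[q[0],q[1]+12,y*50],[q[0],q[1],y*50+12]]))
        if best is None or r.fun<best.fun: best=r
    p=best.x.copy();p[2]/=50; print(k,np.round(p,3),best.fun); out.append(p)
q=unproj("top",(398,227),21)
f=lambda p:cost([p[0],p[1],0],"top",(380,207,416,245),lambda p:[place(P,p) for P in JAR])
r=minimize(f,[q[0],q[1]],method="Nelder-Mead",options=dict(xatol=.1,fatol=.1,initial_simplex=[[q[0],q[1]],[q[0]+10,q[1]],[q[0],q[1]+10]]));print("jar",r.x,r.fun)
jar=np.array([r.x[0],r.x[1],0])
np.save("cards.npy",out);np.save("jar.npy",jar)
# scene offset check
hs=[place(P,p) for p in out for P in CARD]+[place(P,jar) for P in JAR]
roi=(110,205,212,312)
def g(v): return cost(None,"scene",roi,lambda _:hs,v)
m=ms["scene"]
r=minimize(g,[0,0],method="Nelder-Mead",options=dict(initial_simplex=[[0,0],[3,0],[0,3]]));print("scene shift px",r.x,g([0,0]),r.fun)
for n in ims:
    ov=ims[n].copy(); e=(render(n,hs)>.5).astype(np.uint8); cs,_=cv2.findContours(e,cv2.RETR_EXTERNAL,cv2.CHAIN_APPROX_NONE)
    cv2.drawContours(ov,cs,-1,(255,0,255),1)
    save(ov,f"c_{n}.png",(350,165,450,285) if n=="top" else (100,190,220,320),4.5)
E
python3 c1.py
```

```text
('top',) [5.98585787e+02 1.65689006e+02 2.53652431e-01] 1.3171473159518743
[[-0.3, -0.0], [0.1, 0.5], [1.2, -0.2], [-0.5, 0.2], [-0.6, -0.0], [0.6, -0.5]]
('scene',) [6.00863894e+02 1.66133362e+02 2.62171603e-01] 1.1291536891701826
[[0.7, 0.8], [0.3, -0.4], [-0.7, -0.3], [-0.4, -0.5]]
('top', 'scene') [5.99404451e+02 1.66161384e+02 2.57597296e-01] 3.8903755999353686
[[-0.7, -0.1], [-0.4, -0.1], [0.9, -0.9], [-0.6, 0.1], [-0.6, -0.2], [0.5, -1.2], [-0.2, 0.3], [0.1, -0.5], [-1.1, -0.9], [-1.0, -1.0]]
0 [ 5.63200e+02 -3.21952e+02  3.98000e-01] 84.2156862745098
1 [ 423.52  -197.09     2.911] 105.04705882352943
2 [ 4.21317e+02 -3.20455e+02  3.86000e-01] 71.10196078431373
jar [ 497.00300298 -257.14382044] 19.098039215686274
scene shift px [ 0.2631124  -0.30151458] 561.9490196078432 516.1921568627452
```

View pics/c_top.png

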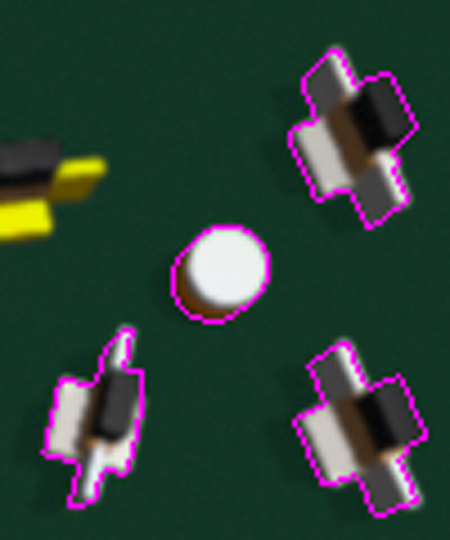

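View pics/c_scene.png

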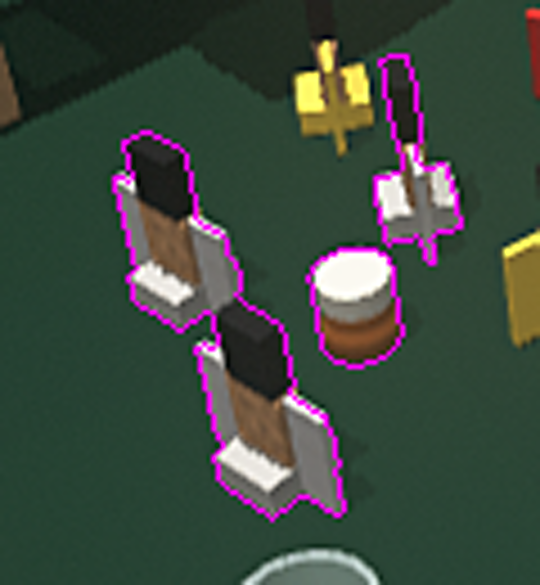

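```bash
cat > t2.py <<'E'
from fit import *
p=np.load("tester.npy")
L=[]
def seg(a,b):L.append((a,b))
for y in(180,-180):
    seg((100,y,80),(-40,y,80));seg((-40,y,64),(-100,y,64));seg((-40,y,80),(-40,y,64))
for x,z in((100,80),(-40,80),(-100,64)): seg((x,180,z),(x,-180,z))
seg((-12,95,124),(-12,-157,124));seg((82,95,124),(82,-157,124))
for y in(-130,-64,2,68):
    seg((35-41.5,y,124),(35+41.5,y,124))
    for xs in(-41.5,41.5):seg((35+xs,y,80),(35+xs,y,124))
for y,r in((100,11),(-100,15)):
    for t in np.linspace(0,2*np.pi,9)[:-1]: 
        seg((-111,y+r*np.cos(t),46+r*np.sin(t)),(-135,y+r*np.cos(t),46+r*np.sin(t)))
for i in range(24):
    t,u=i*2*np.pi/24,(i+1)*2*np.pi/24; seg((16*np.cos(t),142+16*np.sin(t),123),(16*np.cos(u),142+16*np.sin(u),123))
for n,b in(("top",(100,95,310,250)),("scene",(270,140,440,285))):
    im=vision.grab_frame(n); im=cv2.resize(im[b[1]:b[3],b[0]:b[2]],None,fx=3.8,fy=3.8,interpolation=cv2.INTER_CUBIC)
    for a,c in L:
        uv=(proj(n,place(np.array([a,c],float),p))-[b[0],b[1]]+.5)*3.8-.5
        cv2.line(im,*[tuple(int(v) for v in np.round(q)) for q in uv],(255,0,0),1,cv2.LINE_AA)
    cv2.imwrite(f"pics/t2_{n}.png",im[:,:,::-1])
E
python3 t2.py
```

```text
(no output)
```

View pics/t2_top.png

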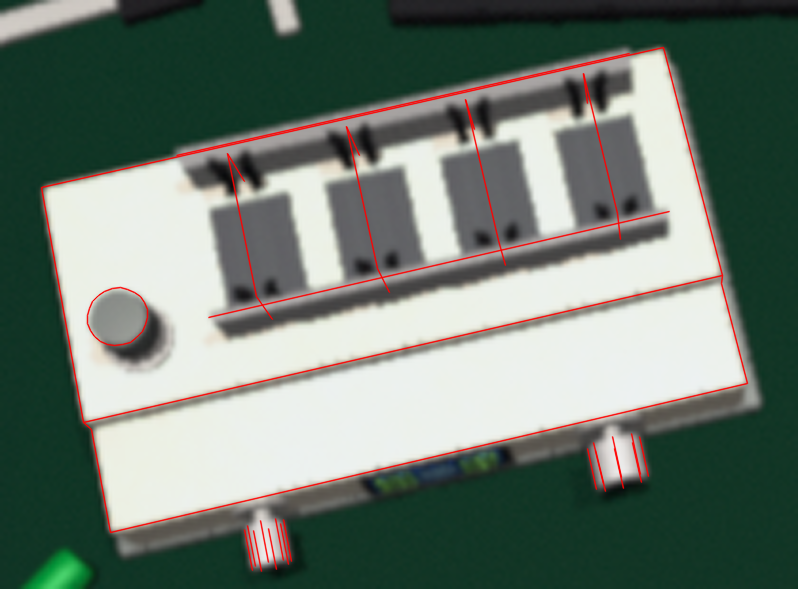

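View pics/t2_scene.png

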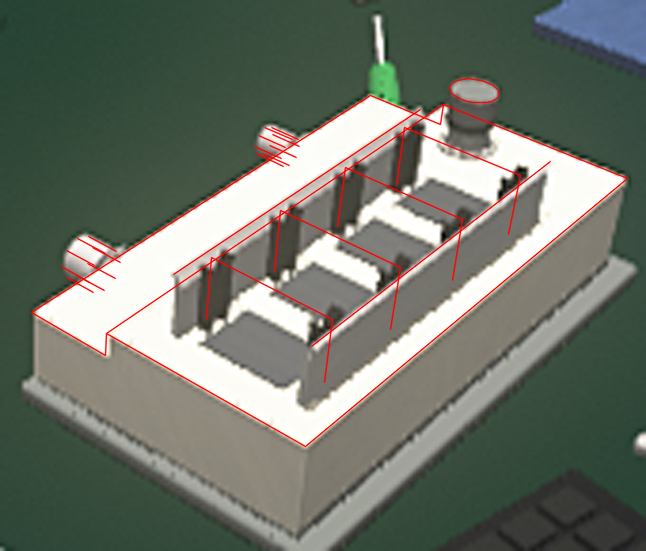

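```bash
cat > r.py <<'E'
from fit import *
TP=np.load("tester.npy")
def tw(x,y,z): return place(np.array([[x,y,z]],float),TP)[0]
def wrap(a): return (a+np.pi)%(2*np.pi)-np.pi
def down(yaw): return [-np.pi/2,0,float(wrap(yaw))]
def yaws(pos,yaw):
    "feasible yaw options (mod pi), nearest last joint first"
    j=np.array(bot.get_joint_positions()); o=[]
    for y in(yaw,yaw+np.pi):
        q=bot.ik(list(map(float,pos)),down(y))
        if q is not None: o.append((np.abs(np.array(q)-j).max(),float(wrap(y)),np.round(q,2)))
    return sorted(o,key=lambda t:t[0])
def fr(): return np.round(bot.get_ft_force(),1)
E
python3 - <<'E'
from r import *
for nm,t in(("power",tw(-125,100,200)),("start",tw(-125,-100,200)),*[(f"bay{i}",tw(35,y,240)) for i,y in enumerate((-130,-64,2,68))]):
    print(nm,t,[(round(a,2),round(b,2),c.tolist()) for a,b,c in yaws(t,TP[2])])
for p in np.load("cards.npy"):
    print(p,[(round(a,2),round(b,2),c.tolist()) for a,b,c in yaws((p[0],p[1],57),p[2])])
print(unproj("top",(122,243),10))
E
```

```text
power [453.05305538 231.0171387  200.        ] [(np.float64(1.7), 0.26, [0.45, 0.3, 1.91, 0.0, 0.94, -1.38]), (np.float64(1.78), -2.88, [0.45, 0.3, 1.91, -0.0, 0.94, 1.76])]
start [504.00462798  37.61616339 200.        ] [(np.float64(1.38), -2.88, [0.05, 0.29, 1.92, -0.0, 0.93, 1.36]), (np.float64(1.76), 0.26, [0.05, 0.29, 1.92, 0.0, 0.93, -1.78])]
bay0 [666.36814412  49.36727518 240.        ] [(np.float64(1.39), -2.88, [0.06, 0.48, 1.52, -0.0, 1.14, 1.37]), (np.float64(1.75), 0.26, [0.06, 0.48, 1.52, 0.0, 1.14, -1.77])]
bay1 [649.55412516 113.18959703 240.        ] [(np.float64(1.49), -2.88, [0.15, 0.46, 1.54, -0.0, 1.14, 1.47]), (np.float64(1.65), 0.26, [0.15, 0.46, 1.54, 0.0, 1.14, -1.67])]
bay2 [632.7401062  177.01191888 240.        ] [(np.float64(1.55), 0.26, [0.25, 0.46, 1.55, 0.0, 1.13, -1.57]), (np.float64(1.59), -2.88, [0.25, 0.46, 1.55, -0.0, 1.13, 1.57])]
bay3 [615.92608724 240.83424073 240.        ] [(np.float64(1.6), 0.26, [0.35, 0.47, 1.54, 0.0, 1.14, -1.47]), (np.float64(1.69), -2.88, [0.35, 0.47, 1.54, -0.0, 1.14, 1.67])]
[ 5.63200451e+02 -3.21951775e+02  3.98264038e-01] [(np.float64(0.71), -2.74, [-0.54, 0.68, 1.66, -0.0, 0.8, 0.63]), (np.float64(2.49), 0.4, [-0.54, 0.68, 1.66, 0.0, 0.8, -2.51])]
[ 423.51953584 -197.08978437    2.91081333] [(np.float64(1.36), 2.91, [-0.46, 0.5, 2.07, -0.0, 0.57, 1.34]), (np.float64(1.78), -0.23, [-0.46, 0.5, 2.07, 0.0, 0.57, -1.8])]
[ 4.21317090e+02 -3.20455494e+02  3.85673200e-01] [(np.float64(0.57), -2.76, [-0.67, 0.56, 1.94, -0.0, 0.65, 0.51])]
[447.81445479 343.31622843  10.        ]
```

```bash
cat > knob.py <<'E'
from r import *
import sys
y,tag=float(sys.argv[1]),sys.argv[2]
yaw=wrap(TP[2]+np.pi); o=down(yaw)
bot.move_pose(list(tw(-125,y,200)),o)
bot.move_gripper(0.65)
bot.move_linear(list(tw(-125,y,90)),v=150)
print("down",bot.move_linear(list(tw(-125,y,27)),v=80,f_stop=15),bot.get_ee_pos())
bot.move_gripper(0.0,50); print("open",bot.get_opening(),fr())
save(vision.grab_frame("scene"),f"k_{tag}0.png",(250,120,430,255),4)
bot.move_linear(list(tw(-138.5,y,27)),v=25,f_stop=60); bot.wait(0.4)
print("pulled",bot.get_ee_pos(),fr(),bot.get_opening())
save(vision.grab_frame("scene"),f"k_{tag}1.png",(250,120,430,255),4); save(vision.grab_frame("top"),f"k_{tag}1t.png",(120,170,310,280),4)
bot.move_linear(list(tw(-125,y,27)),v=40); print(fr())
bot.move_gripper(0.65); bot.wait(.4); print(fr())
bot.move_linear(list(tw(-125,y,200)),v=150)
save(vision.grab_frame("scene"),f"k_{tag}2.png",(250,120,430,255),4)
print(bot.get_t(),fr())
E
python3 knob.py 100 p
```

```text
down False [453.34236752 231.16184229  27.21801828]
open 0.24263160029122488 [ 0.6 -7.5  5.2]
pulled [442.72678515 227.60042885  27.74777144] [ 8.7 -7.4 -2. ] 0.23799423530283167
[ 1.3 -6.   6.3]
[-1.   0.1  0.4]
10.95 [-0.3  0.3 -0.1]
```

View pics/k_p1.png

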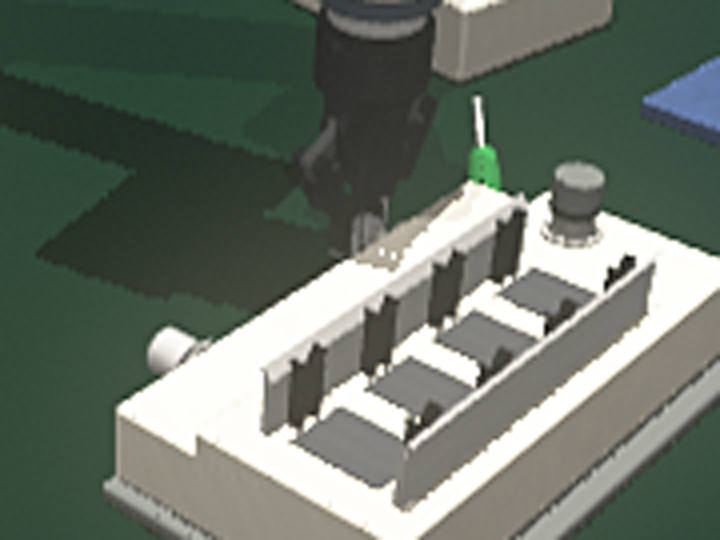

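View pics/k_p2.png

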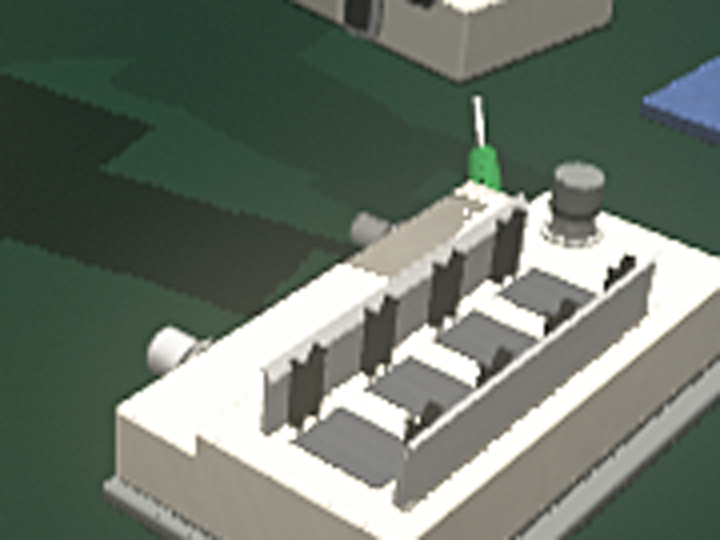

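View pics/k_p0.png

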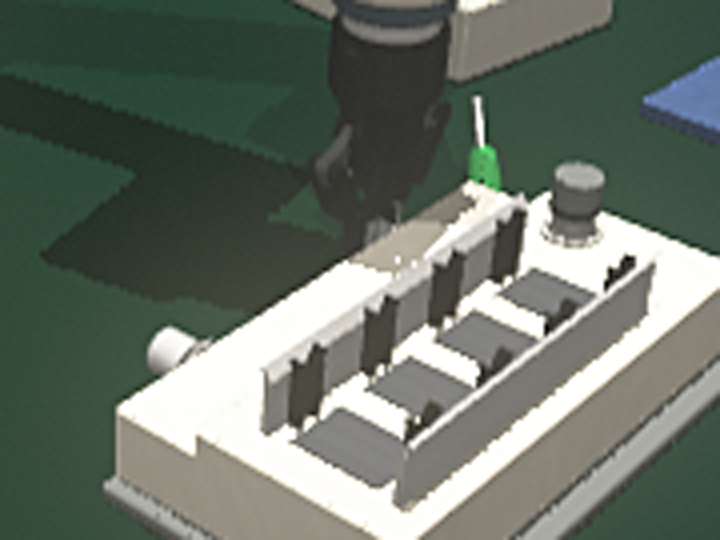

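```bash
sed -i 's/tw(-138.5,y,27)/tw(-143,y,27)/' knob.py; sed -i 's/k_{tag}/k2_{tag}/g' knob.py; python3 knob.py 100 p
```

```text
down False [453.31333438 231.13390905  27.22341836]
open 0.23818015952625796 [ 1.6 -6.6  4.7]
pulled [439.91662226 226.92130057  27.84476267] [13.4 -6.7 -6.2] 0.2402446751457914
[ 1.5 -6.3  5.1]
[-0.6  0.   0.7]
17.8417 [-0.2 -0.1 -0.7]
```

View pics/k2_p1.png

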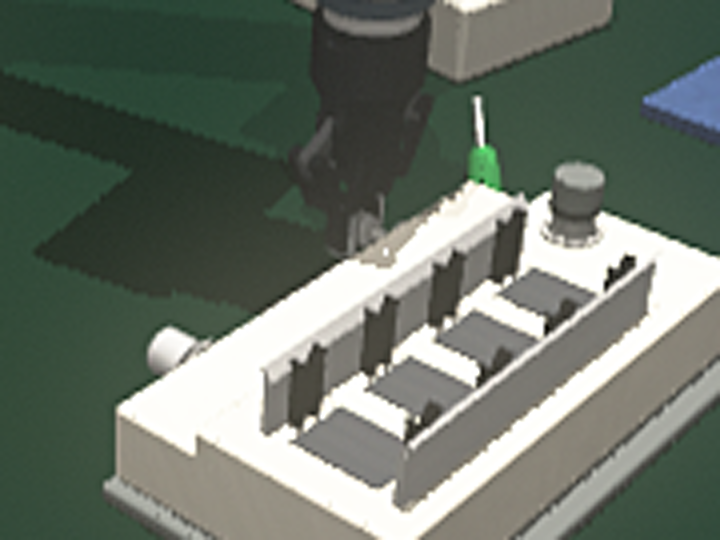

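View pics/k2_p2.png

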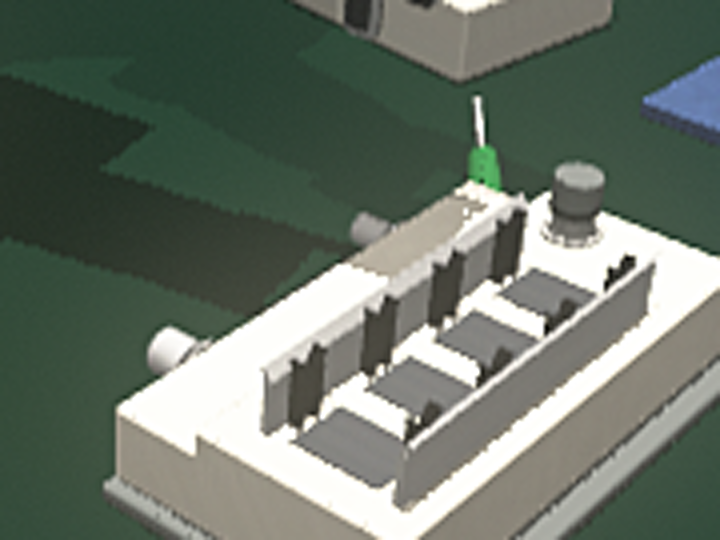

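```bash
cat > pick.py <<'E'
from r import *
import sys
from scipy.optimize import minimize
def fitcards(n="top",idx=None,rad=26):
    im=vision.grab_frame(n); m=mask(im); cs=np.load("cards.npy"); out=cs.copy()
    for k in (range(len(cs)) if idx is None else idx):
        p=cs[k]; uv=proj(n,[[p[0],p[1],48]])[0].astype(int); s=np.s_[max(0,uv[1]-rad):uv[1]+rad,max(0,uv[0]-rad):uv[0]+rad]
        f=lambda q:np.abs(render(n,[place(P,(q[0],q[1],q[2]/50)) for P in CARD])[s]-m[s]).sum()
        x0=np.array([p[0],p[1],p[2]*50]); r=minimize(f,x0,method="Nelder-Mead",options=dict(xatol=.1,fatol=.1,initial_simplex=[x0,x0+[6,0,0],x0+[0,6,0],x0+[0,0,8]]))
        out[k]=[r.x[0],r.x[1],r.x[2]/50]; print("card",k,np.round(out[k],3),"cost",round(r.fun,1),"moved",np.round(out[k]-p,2))
    return out,im
def pick(k,c):
    p=c[k]; pos=np.array([p[0],p[1],57.]); o=None
    for d,y,q in yaws(pos,p[2]):
        if q[5]>-.3: o=down(y);break
    bot.move_pose([pos[0],pos[1],200],o); bot.move_gripper(0.8)
    bot.move_linear([pos[0],pos[1],120],v=200)
    print("touch",bot.move_linear(list(pos),v=80,f_stop=12))
    bot.move_gripper(0,60); print("open",bot.get_opening(),fr())
    return pos,o
E
cat > p1.py <<'E'
from pick import *
k=int(sys.argv[1]); c,im=fitcards(idx=list(map(int,sys.argv[2].split(","))))
save(im,f"p_{k}.png",(300,165,460,330),4)
np.save("cards.npy",c)
pos,o=pick(k,c)
bot.move_linear([pos[0],pos[1],205],v=120); print("lift",bot.get_opening(),bot.get_ee_pos(),fr())
save(vision.grab_frame("scene"),f"pl_{k}.png",(80,100,300,300),3)
print(bot.get_t())
E
python3 p1.py 1 0,1,2
```

```text
card 0 [ 5.63200e+02 -3.21952e+02  3.98000e-01] cost 75.2 moved [0. 0. 0.]
card 1 [ 423.52  -197.09     2.911] cost 130.0 moved [0. 0. 0.]
card 2 [ 4.21317e+02 -3.20455e+02  3.86000e-01] cost 70.0 moved [0. 0. 0.]
touch False
open 0.15812713391594907 [-0.4  0.6  3.9]
lift 0.1576566937832841 [ 423.05132721 -196.85864722  204.31910279] [ 0.   0.1 -3. ]
23.2083
```

View pics/pl_1.png

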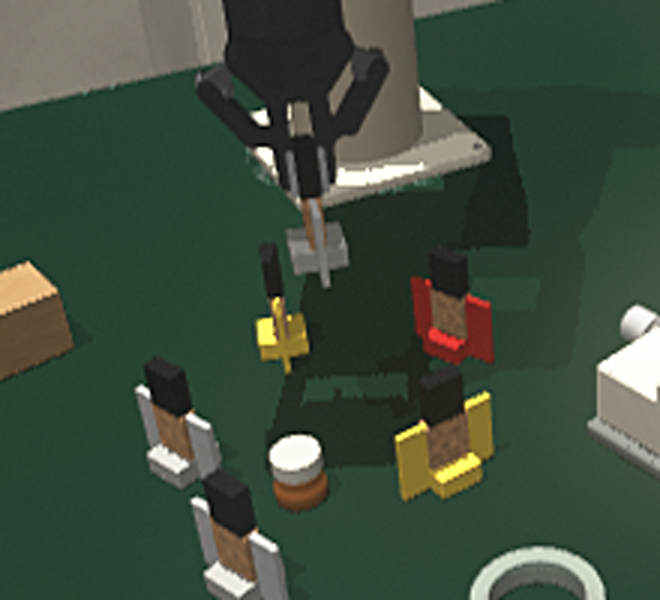

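View pics/p_1.png

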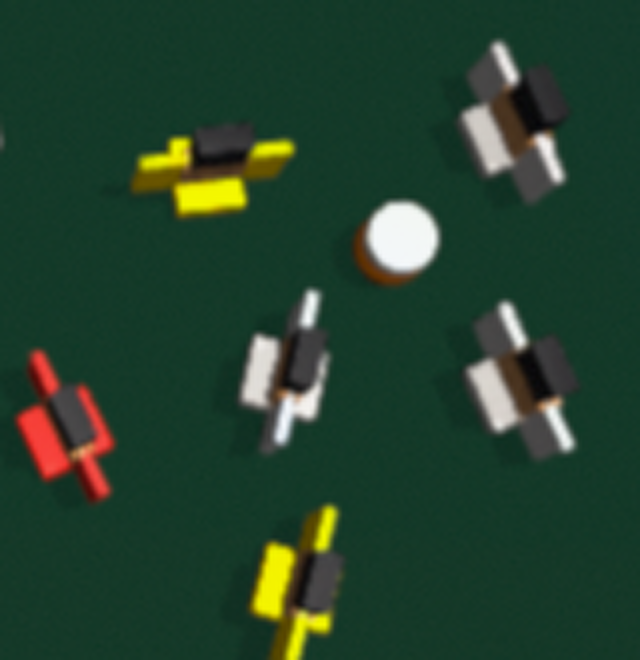

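```bash
cat > carry.py <<'E'
from pick import *
b=int(sys.argv[1]); by=[-130,-64,2,68][b]
o=down(wrap(TP[2]+np.pi))
bot.move_pose(list(tw(35,by,225)),o); print("open",bot.get_opening(),fr(),bot.get_ee_pos())
for n,r in(("top",(100,60,310,220)),("scene",(280,60,440,240))):
    im=vision.grab_frame(n)
    ee=bot.get_ee_pos(); p=[ee[0],ee[1],TP[2]]
    for P in CARD:
        uv=proj(n,place(P,p,ee[2]-57)); 
        cv2.polylines(im,[cv2.convexHull(uv.astype(np.float32)).astype(int)],True,(255,0,255),1)
    save(im,f"car{b}_{n}.png",r,3.3)
print(bot.get_t())
E
python3 carry.py 2
```

```text
open 0.15273774188347258 [-0.2 -0.4 -2.1] [632.55819122 175.70761357 224.84523503]
24.8917
```

View pics/car2_top.png

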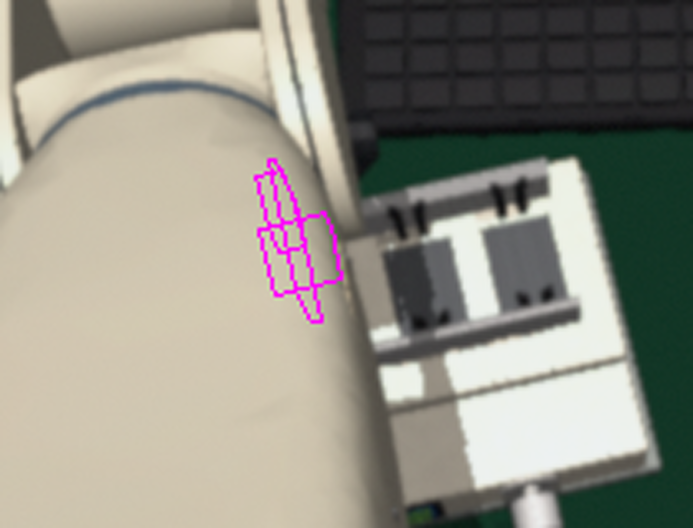

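View pics/car2_scene.png

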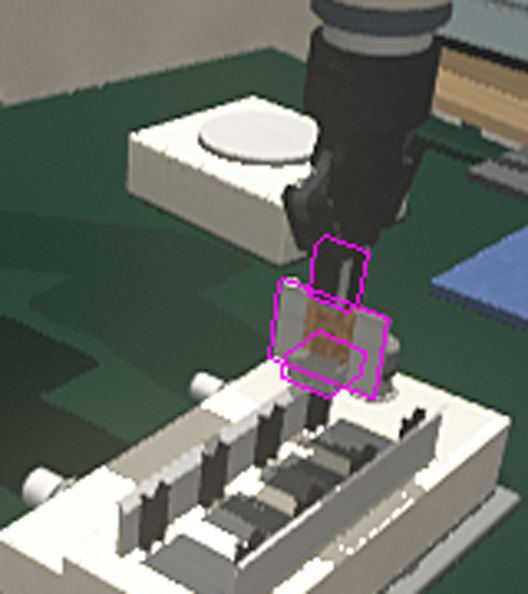

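```bash
cat > ins.py <<'E'
from pick import *
b=int(sys.argv[1]); by=[-130,-64,2,68][b]; dx=float(sys.argv[2]); dy=float(sys.argv[3])
def tl(v): # world force to tester frame
    c,s=np.cos(TP[2]),np.sin(TP[2]); return np.round([v[0]*c+v[1]*s,-v[0]*s+v[1]*c,v[2]],1)
def go(z,v=40,f=18):
    t=bot.move_linear(list(tw(35+dx,by+dy,z)),v=v,f_stop=f); e=np.array(bot.get_ee_pos())
    print(z,t,"err",np.round(e-tw(35+dx,by+dy,z),1),"F",tl(bot.get_ft_force())); return t
go(200,60)
bot.wait(.2)
for z in(185,177,170,160,148,138):
    if go(z): break
print(bot.get_opening(),bot.get_t())
for n,r in(("top",(100,60,310,220)),("scene",(280,60,440,240))): save(vision.grab_frame(n),f"ins{b}_{n}.png",r,3.3)
E
python3 ins.py 2 0 0
```

```text
200 False err [-0.1 -0.  -0.5] F [ 0.7 -0.2 -2.1]
185 False err [-0.1 -0.  -0.4] F [-0.6 -0.4 -1.8]
177 False err [-0.3 -0.  -0.4] F [-0.1  1.  -2.8]
170 False err [-0.2 -0.1 -0.4] F [ 1.6 -1.  -1.7]
160 False err [-0.2 -0.1 -0.4] F [-0.8  0.6 -2.2]
148 False err [-0.2 -0.1 -0.4] F [ 0.9 -0.2 -1.8]
138 False err [-0.2 -0.  -0.3] F [-0.6  0.5 -2.6]
0.15453083619495717 28.1083
```

View pics/ins2_scene.png

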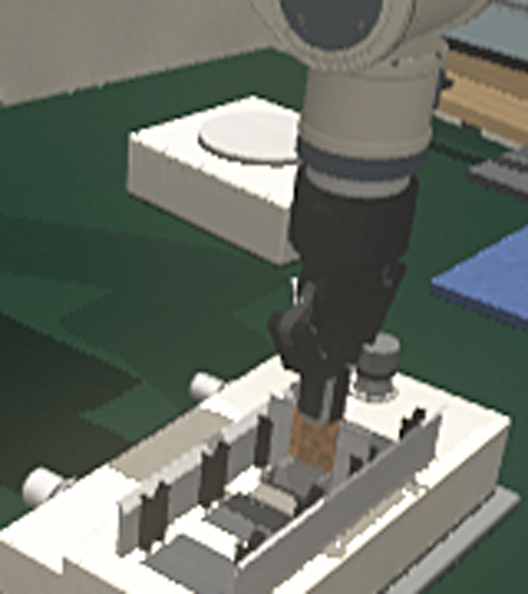

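```bash
cat > rel.py <<'E'
from pick import *
b=int(sys.argv[1]); by=[-130,-64,2,68][b]
print("bottom",bot.move_linear(list(tw(35,by,136)),v=20,f_stop=6),bot.get_ee_pos(),fr())
bot.move_gripper(0.38); bot.wait(.2)
bot.move_linear(list(tw(35,by,200)),v=100)
bot.move_gripper(0.0); 
print("press",bot.move_linear(list(tw(35,by,172)),v=20,f_stop=8),bot.get_ee_pos(),fr())
bot.move_linear(list(tw(35,by,230)),v=150)
save(vision.grab_frame("scene"),f"rel{b}.png",(280,60,440,240),3.3)
print(bot.get_t())
E
python3 rel.py 2 && python3 p1.py 2 0,2
```

```text
bottom False [633.07058372 177.05782013 137.27514336] [-3.1 -0.8  7.1]
press True [632.83348145 177.05886824 175.08412582] [-0.6 -0.   4.8]
31.8917
card 0 [ 5.63176e+02 -3.21985e+02  3.99000e-01] cost 75.0 moved [-0.02 -0.03  0.  ]
card 2 [ 4.21317e+02 -3.20455e+02  3.86000e-01] cost 71.1 moved [0. 0. 0.]
touch False
open 0.15777047526888413 [0.4 0.9 3.7]
lift 0.15938018337089013 [ 420.92982032 -320.12511644  204.24414295] [-0.2  0.  -1.8]
38.0083
```

View pics/rel2.png

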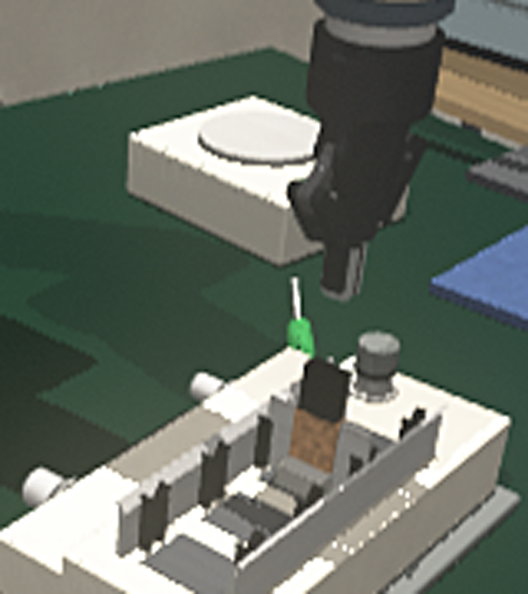

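View pics/pl_2.png

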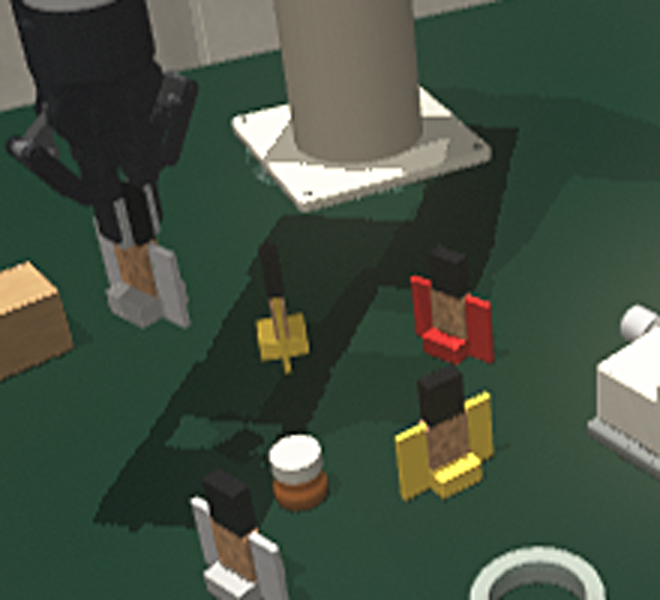

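Card in bay 2 is home (tab top at 175 mm), the second card is held upright. Carry it to bay 1.

```bash
python3 carry.py 1
```

```text
open 0.15830271260075057 [ 0.   1.3 -1.1] [649.46727648 112.06053876 224.88614194]
39.8917
```

View pics/car1_scene.png

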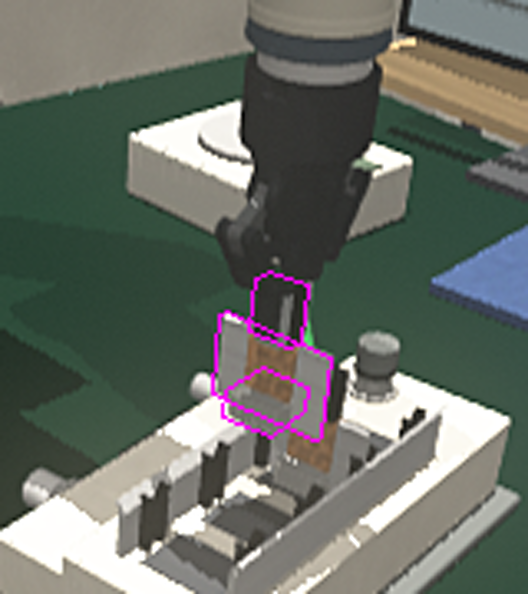

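```bash
python3 ins.py 1 0 0
```

```text
200 False err [-0.1 -0.  -0.5] F [ 0.2 -0.2 -1.2]
185 False err [-0.1 -0.  -0.4] F [ 0.8 -0.3 -1.4]
177 False err [-0.3 -0.  -0.4] F [-0.4  0.1 -1.2]
170 False err [-0.3 -0.1 -0.4] F [ 0.3 -0.5 -1.1]
160 False err [-0.3 -0.  -0.4] F [ 0.1  0.5 -0.3]
148 False err [-0.2 -0.1 -0.4] F [-0.5  0.2 -1.3]
138 False err [-0.2 -0.  -0.4] F [-0.4 -0.3 -0.4]
0.15543239718047844 43.1083
```

View pics/ins1_scene.png

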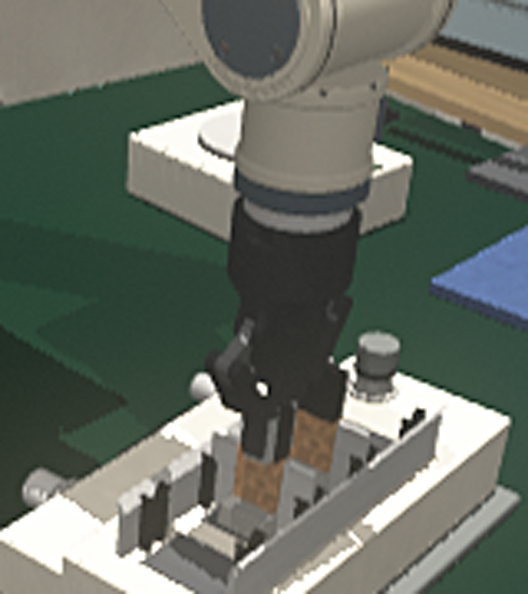

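```bash
python3 rel.py 1 && python3 p1.py 0 0 && python3 carry.py 0
```

```text
bottom False [649.87536432 113.20114228 137.33019744] [-3.  -1.9  7.5]
press True [649.68448816 113.2347756  175.10890325] [-0.6  0.7  5. ]
46.8917
card 0 [ 5.63196e+02 -3.21960e+02  3.99000e-01] cost 72.2 moved [0.02 0.03 0.  ]
touch False
open 0.15275143101373942 [0.4 0.5 3.6]
lift 0.15734622043737012 [ 562.68432244 -321.66761732  204.00184517] [ 0.7 -0.  -1.7]
52.6833
open 0.15479959044346517 [ 0.5 -0.5 -2.2] [666.31834398  48.2974155  224.83559277]
54.2167
```

View pics/car0_scene.png

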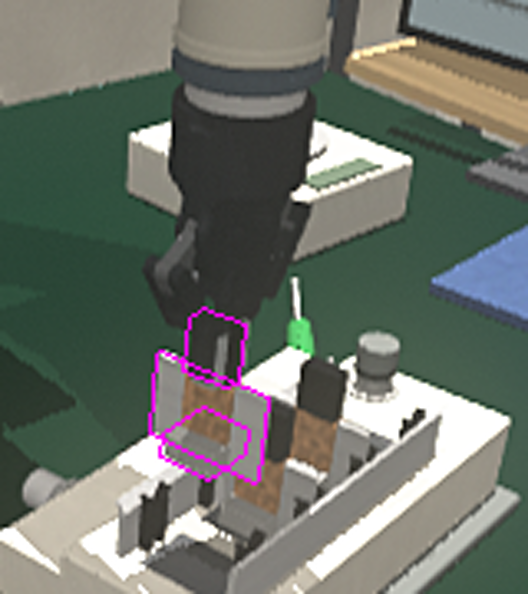

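View pics/pl_0.png

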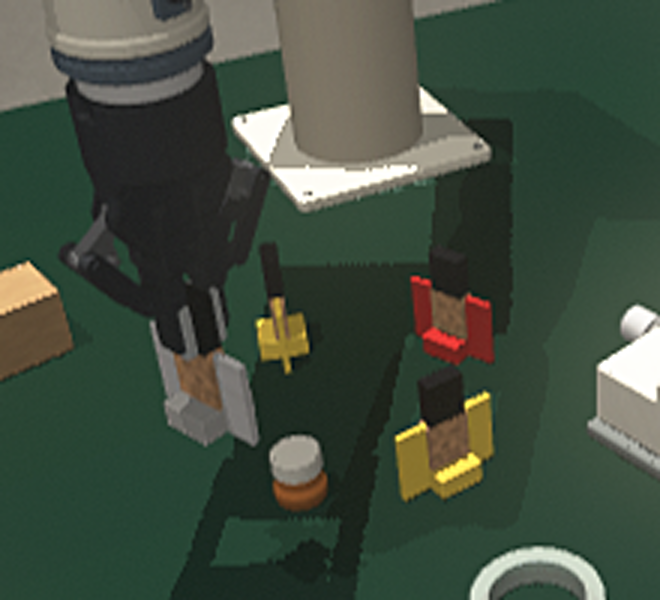

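```bash
python3 ins.py 0 0 0 && python3 rel.py 0; cat > look.py <<'E'
from r import *
import sys
t=sys.argv[1]
bot.move_pose([400,-250,260],down(-2.9))
save(vision.grab_frame("top"),f"{t}_top.png",(100,95,310,250),3.8);save(vision.grab_frame("scene"),f"{t}_scene.png",(270,110,440,285),3.4);print(bot.get_t())
E
python3 look.py L1
```

```text
200 False err [-0.1 -0.  -0.4] F [ 0.2  0.4 -0.7]
185 False err [-0.2 -0.  -0.4] F [ 0.4  0.3 -0.9]
177 False err [-0.3 -0.  -0.4] F [ 0.1 -0.7 -2. ]
170 False err [-0.3 -0.  -0.5] F [ 0.8 -0.2 -1.5]
160 False err [-0.3 -0.  -0.5] F [ 0.1 -1.  -2.2]
148 False err [-0.2  0.  -0.4] F [ 0.2 -0.2 -2.5]
138 False err [-0.2 -0.  -0.4] F [-0.1 -0.1 -1.7]
0.1498102007535777 57.4333
bottom False [666.6228734   49.33912662 137.28459473] [-2.7 -0.6  7.9]
press True [666.50846165  49.39592947 175.10475122] [-0.6 -0.2  5.4]
61.2167
62.8083
```

View pics/L1_top.png

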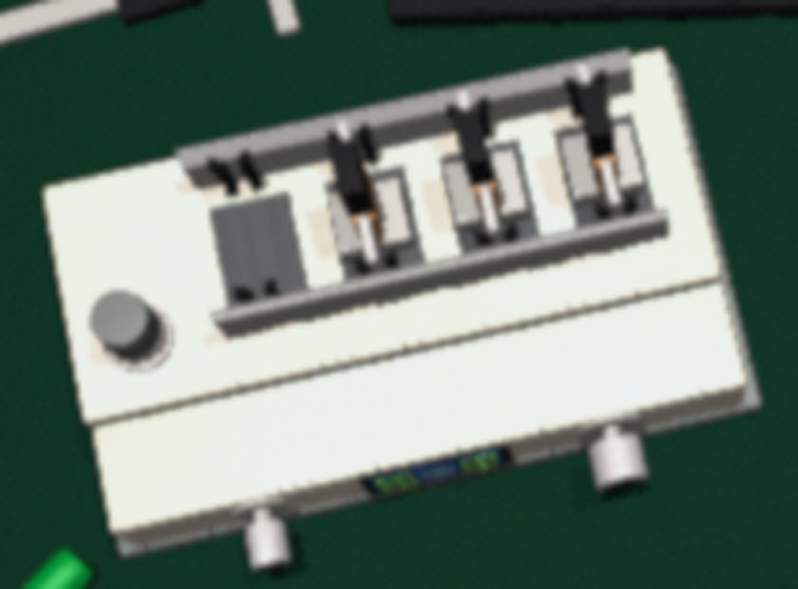

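View pics/L1_scene.png

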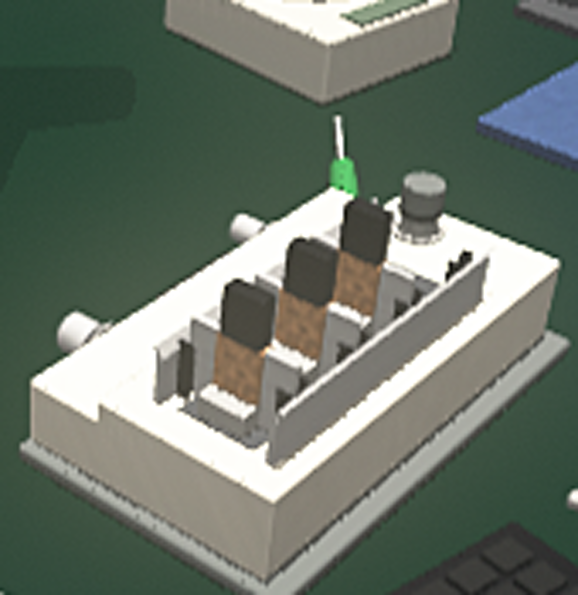

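```bash
cat > cap.py <<'E'
from r import *
bot.move_pose(list(tw(0,142,200)),down(wrap(TP[2]+np.pi))); bot.move_gripper(0.0)
bot.move_linear(list(tw(0,142,130)),v=100)
print(bot.move_linear(list(tw(0,142,106)),v=20,f_stop=25),bot.get_ee_pos(),fr()); bot.wait(.3); print(bot.get_ee_pos(),fr())
bot.move_linear(list(tw(0,142,200)),v=100)
E
python3 cap.py; python3 look.py L2
```

```text
True [563.42393585 303.56553638 111.04179032] [-1.7 -0.1  7.6]
[563.41321042 303.6038112  111.04520365] [-1.3 -1.4  6.8]
70.4167
```

View pics/L2_scene.png

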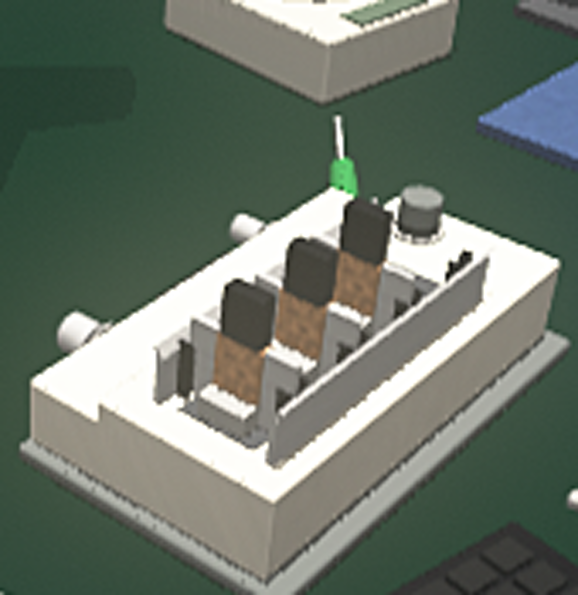

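```bash
python3 knob.py -100 s; python3 look.py L3
```

```text
down False [504.28953113  37.62481776  27.23244505]
open 0.3336154841364876 [-0.3 -6.4  4.8]
pulled [491.00101151  33.32552656  27.93029351] [10.2  0.5 -5.5] 0.3352266620649141
[-1.4 -6.7  6. ]
[-0.6  0.4 -0.7]
78.4833 [0.1 0.2 0. ]
79.775
```

View pics/k2_s1.png

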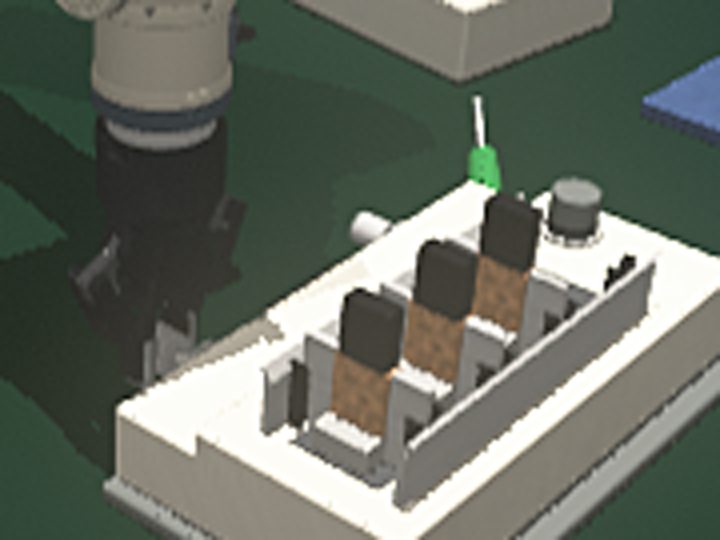

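View pics/L3_scene.png

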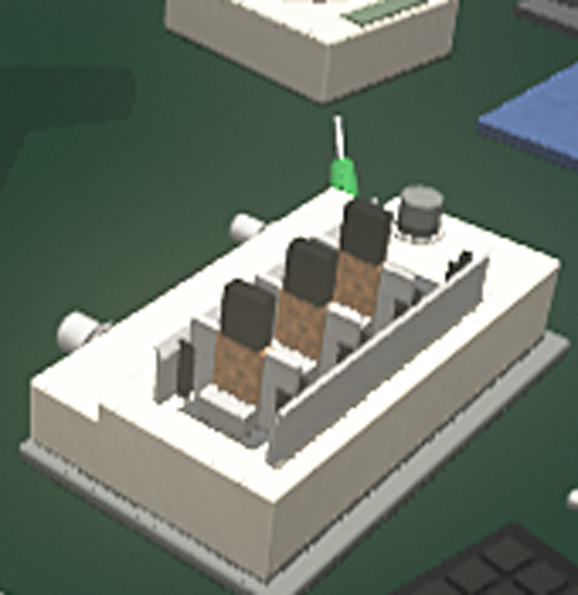

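View pics/L3_top.png

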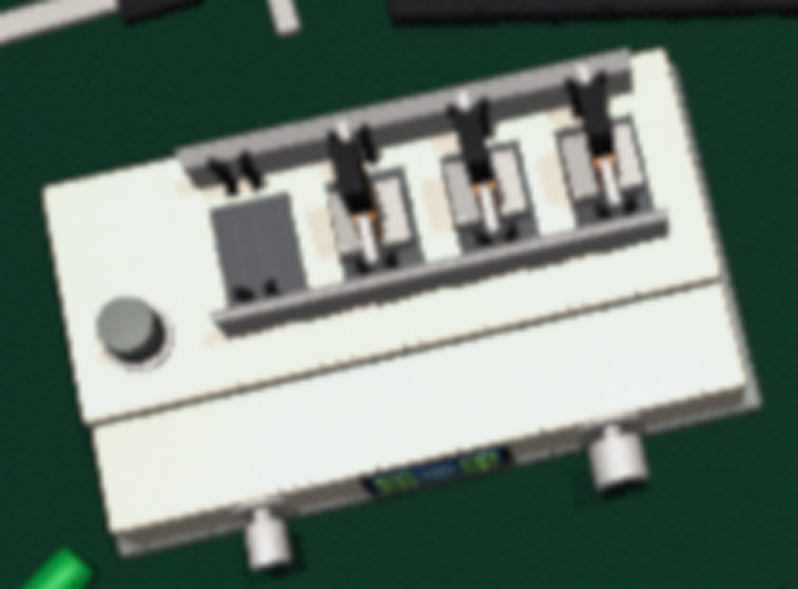

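```bash
python3 - <<'E'
from r import *
save(vision.grab_frame("scene"),"end.png")
print(fr(),np.abs(bot.get_dq()).max())
E
```

```text
[-0.6 -0.3  0.7] 0.002566891792838248
```

View pics/end.png

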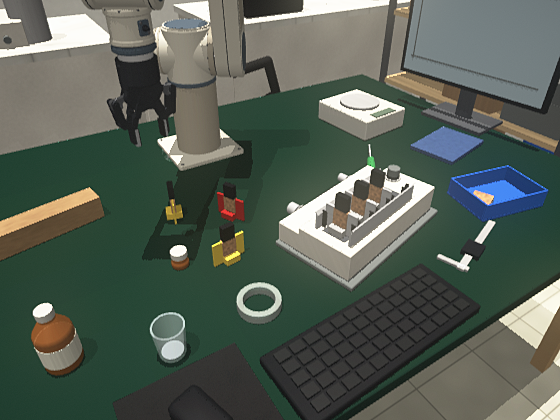

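The jar is upright at (179,258). Only the red and yellow look-alikes are left on the bench, the three white cards stand in the rack, and the gripper is clear of everything.

```bash
python3 -c "
from workcell import bot
bot.job_done(); print(bot.get_t())"
```

```text
the job is handed in; nothing more can be done
the job is handed in; nothing more can be done
```

The run is finished and handed in at about 80 s of the 210 s allowed; no verdict is reported, so what follows rests on my own checks.

- **Power knob:** I pulled it twice. The first pull moved only about 11.2 mm, too close to the 10 mm threshold, so I repeated it before touching any card. The second pull reached the stop at 14.0 mm. The picture afterwards shows the knob back at rest.
- **Cards:** Three white cards were on the bench, and I put them in bays 2, 1 and 0 with almost no side force. Pressing each one afterwards showed its tab top at 175.1 mm, which is the fully home height of 175 mm. I left the red and yellow look-alikes alone.
- **Probe cap:** It is fully down, with its top measured at 111.0 mm.
- **Start knob:** I pulled it only after the cap was down. It moved 14.0 mm to the stop, and the picture shows it back at rest.

In the last pictures the cards are still home, the cap is down, both knobs are in, the jar is upright and the gripper is clear of everything. I saw no knocked card and no slackened grip during the run. One thing didn't quite agree: both knobs pushed sideways on the gripper with about 6–7 N, which may mean the knob position I worked from was about 2 mm off. It didn't affect either pull.

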